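# Cradle the mandrel and start the clamp screw

### The job

Lay the loose steel mandrel level in the two saddle notches of the green stand, about central, and let go of it. Then take the crank of the stand's clamp screw by its black knob, turn it backward (anticlockwise seen from above) until the screw drops into its thread, and from there forward (clockwise) one full turn; finish while still gripping the knob, with the screw held started. Leave the loupe, pliers, pot and brush where they are.

Things in the scene. Friction and masses are not known exactly. Their poses are not given: they have to be found in the camera images.
- mandrel_mid (a point): Centre, half-way up, of the loose mandrel: a stepped round steel bar, 156 mm long, 27 mm thick, 0.3 to 0.55 kg, lying on the bench; its axes are the bar's: y along the bar, z up. Either end may lie either way in the saddles.
- saddle_mid (a point): Point midway between the two saddle notches of the fixed green stand, at notch-floor height (34 mm above the bench); y along the line of notches, z up. Saddles 16 mm thick at y = -45 and +45 mm; flat notches 33 mm wide with flared mouths, 18 mm deep. Base between them 12 mm high, so fingers reach down there. The seated mandrel's centre is 13.5 mm above this point.
- screw_axis (a point): Point on the upright axis of the clamp screw and crank, at the top of the round steel boss (54 mm wide, 46 mm above the bench) on the stand; same axes as the saddle frame, in which it lies at x = 0, y = -150 mm.
- crank_knob: Black crank knob, upright cylinder 18 mm wide, 48 mm tall; origin at its centre, 100 mm above the bench (top 125 mm). It circles the screw axis at 45 mm radius and constant height and spins freely on its pin, so a gripper can carry it round without turning itself. Crank friction about 0.04 N m; it stays where left. Nothing within 40 mm of the knob is higher than 95 mm.
- crank (a joint): Angle of the crank about the upright screw axis, rad, any number of turns; grows when turned forward, clockwise seen from above. At 0 the crank's arm points along the saddle frame's +x; it starts within 0.6 rad of that.
- screw (a joint): How far the screw has gone down, m. It slides in the crank's hub and a light spring sinks it even while the knob is gripped. It starts at 0 on the boss's plain face; forward it only meets a stop. Turned backward 0.6 to 3.2 rad it drops 8 mm at once (firm stop 0.4 rad further). From the drop, each forward turn lowers it 8 mm more: 0.016 after one turn. It binds at about 1.3 turns.
- stud_top (a point): Top of the red stud, 10 mm thick, in the middle of the crank's hub: the upper end of the screw. It stands 18 mm proud of the hub at first, 10 mm after the drop, 2 mm after one forward turn.
- mandrel: The same mandrel; origin at the centre of its underside.
- loupe: Black loupe, 35 mm wide, 26 mm tall, loose bystander; origin at its underside.
- pliers: Blue-handled pliers, 42x120x12 mm, loose bystander; origin at the underside.
- pot: Cream gem pot, 40 mm wide, 24 mm tall, loose bystander; origin at its underside.
- brush: Wooden brass-bristle brush, 16x162x16 mm, loose bystander; origin at the underside.

How it is judged:
By the outcome, as a careful person would: the job done as asked, in the order asked, and still so for the second after the job is handed in, while the arm keeps its last pose, push and grip.
It also fails if it takes over 59 s, if anything falls off the work surface, if the arm or the gripper's body presses on something with over 40 N, if the wrist force passes 120 N, or if a joint passes its speed limit or range.

### The arm

A 6-joint arm with a two-finger parallel gripper is mounted at the origin on a cart in front of the work surface, level with it; the furniture and walls round the work are solid. World frame = base frame: x ahead of the robot, y to its left, z up, the work surface at z = 0. Lengths are in m, angles in rad, forces in N, time in s.
With the tool pointing down it reaches from about 0.25 to 0.85 m from the base axis. Payload 12.5 kg.
Tool frame: the origin (TCP) lies at the very end of the fingers, on their centre line; the grasp point (between the pads) lies 19 mm behind it (grip_depth is the distance from the TCP to the grasp point, in m); x points along the fingers, z is the direction in which the jaws open and shut, and the axes are right-handed (so a half turn about x gives the same grasp; the last joint's range is limited). The gripper opens to 93 mm and grips with 3 to 60 N. Pads are 15 mm wide; open, the fingers measure 128 mm over their backs; the gripper's body (75 mm by 188 mm) begins 65 mm behind the grasp point.
Start: joints at [-0.085, 0.351, 1.652, -0, 1.139, -0.085], TCP at [0.55, 0, 0.219] pointing down, gripper open.
Joint ranges: [-2.75, 2.75], [-0.79, 2.1], [0.01, 2.65], [-1.57, 4.71], [0.07, 3.14], [-2.87, 2.87]. Speed limits (rad/s): [2.22, 2.22, 2.79, 3.14, 3.14, 3.14].

### API

Orientations are given as a unit quaternion [w, x, y, z].
In Python, from rig import * gives the robot as it stands. The module is installed in compiled form; this text tells all that it offers. Calls block until the motion is done:
- move_to(position, orientation): joint-space move of the TCP to a pose.
- move_straight(position, frame=None, speed=0.15, until_force=None): straight line of the TCP; frame=None keeps the orientation; speed is the mean speed in m/s. With until_force (N) it stops when the force on the tool has changed by that much, and returns True; else False.
- goto_joints(angles): joint-space move.
- grip(opening): finger opening in m; the grip force is fixed at half the most; returns when the fingers have stopped.
- dwell(seconds).
- inverse_kinematics(position, orientation): joint angles nearest the present ones, or None.
- get_image(name): name is "scene" or "side" or "wrist"; returns a dict with "color" (480x640x3 uint8, red, green, blue), "vfov" (degrees; the focal length in pixels is half the picture's height over the tangent of half this angle, whatever the lens; pixels are square), "cx", "cy" (the principal point, pixels), "T" (4x4, takes a point from camera to world coordinates). Camera axes: x right, y down, z forward; pixel columns grow to the right and rows downward; lengths in m; the calibration is good to about 2 mm. A picture is of the moment at which its call begins. There is no depth.
A pose or a line that the arm cannot do raises Unreachable and nothing moves.
- sign_off(): hands the job in, once; it reports no verdict.
Readings, each from a call of its own:
- current_t(): time.
- current_joints(): joint angles.
- current_joint_vel(): joint speeds.
- current_joint_efforts(): joint torques, N m.
- current_tcp_pos(): TCP position.
- current_tcp_rot(): TCP orientation.
- current_contact_force(): force on the tool from outside, world axes, zero at the start.
- current_torque(): the same for the moment, N m.
- current_grip_width(): finger opening in m.
Only numpy, scipy, OpenCV 4.12 (cv2) and the standard library are available. Lean on these libraries where they do the work, as an engineer would, in place of code of your own. Each camera call takes 0.05 s, during which the arm holds its last target. There are 200 camera calls.

## Working session

There is one attempt and no reset: what is moved stays moved. The work goes in short steps, each a Python script; the robot and the scene stay as the last script left them, time stands still between calls to the robot, and variables do not carry over. Pictures are saved under pics/ and viewed, about 8 in all and at most 12, crops included, and the job is handed in when it is done.

```bash
mkdir -p pics
cat > h.py <<'E'
from rig import *
import numpy as np, cv2
def snap(name,fn):
    im=get_image(name); cv2.imwrite('pics/'+fn,im['color'][:,:,::-1]); np.save('pics/'+fn[:-4]+'.npy',im,allow_pickle=True); return im
def load(fn): return np.load('pics/'+fn+'.npy',allow_pickle=True).item()
def foc(im): return im['color'].shape[0]/2/np.tan(np.radians(im['vfov'])/2)
def ray(im,u,v):
    f=foc(im); d=np.array([(u-im['cx'])/f,(v-im['cy'])/f,1.]); T=np.array(im['T']); d=T[:3,:3]@d; return T[:3,3],d/np.linalg.norm(d)
def onz(im,u,v,z):
    o,d=ray(im,u,v); return o+d*(z-o[2])/d[2]
def proj(im,p):
    T=np.array(im['T']); c=T[:3,:3].T@(np.array(p)-T[:3,3]); f=foc(im); return c[:2]/c[2]*f+[im['cx'],im['cy']]
def tri(rays):
    A=np.zeros((3,3));b=np.zeros(3)
    for o,d in rays:
        P=np.eye(3)-np.outer(d,d);A+=P;b+=P@o
    p=np.linalg.solve(A,b); return p,[np.linalg.norm((np.eye(3)-np.outer(d,d))@(p-o)) for o,d in rays]
E
python3 - <<'E'
from h import *
for n in ['scene','side','wrist']:
    im=snap(n,n+'0.png'); print(n,im['vfov'],im['cx'],im['cy'],np.round(im['T'],3).tolist())
print(current_tcp_rot(),current_t())
E
```

```text
scene 53.08547335902267 310.1518546747336 239.17295916686558 [[0.777, -0.27, 0.569, 0.085], [-0.63, -0.311, 0.712, -0.761], [-0.015, -0.911, -0.411, 0.422], [0.0, 0.0, 0.0, 1.0]]
side 57.32931548077256 324.7850146405527 242.0178589454031 [[0.722, 0.363, -0.589, 1.066], [0.692, -0.367, 0.622, -0.678], [0.009, -0.857, -0.516, 0.529], [0.0, 0.0, 0.0, 1.0]]
wrist 70.69351056370989 317.2507776985858 242.76012416035377 [[1.0, 0.001, -0.001, 0.549], [0.001, -0.96, -0.279, 0.076], [-0.001, 0.279, -0.96, 0.385], [0.0, 0.0, 0.0, 1.0]]
[7.06787622e-01 3.31525512e-05 7.07425795e-01 2.61932507e-05] 0.15
```

View pics/scene0.png

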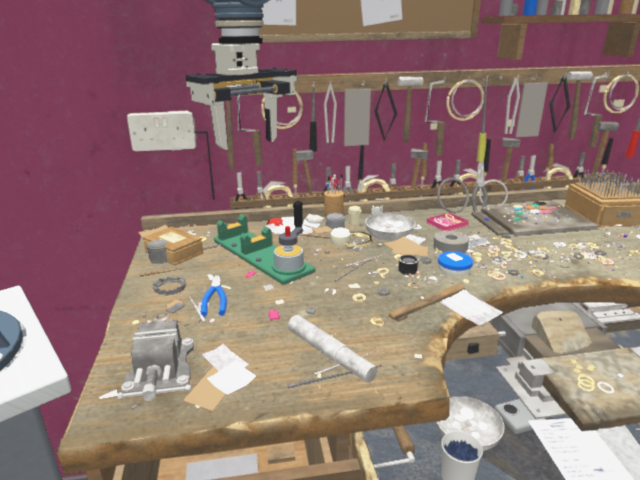

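View pics/side0.png

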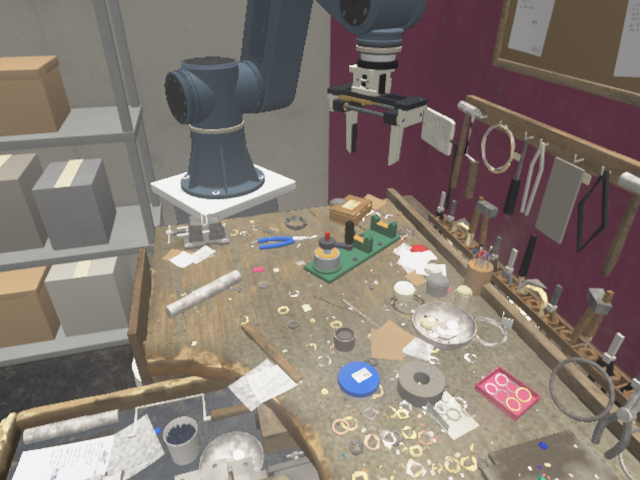

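View pics/wrist0.png

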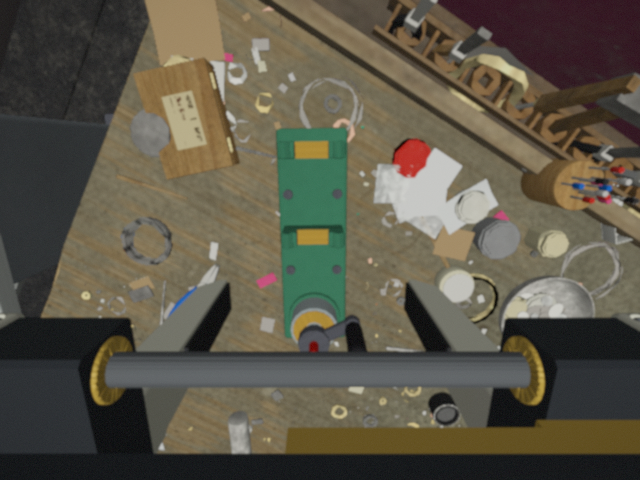

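Run:
```python
from h import *
s,d,w=load('scene0'),load('side0'),load('wrist0')
np.set_printoptions(precision=4,suppress=True)
for im,pts in ((s,[(294,325),(369,367)]),(d,[(173,303),(237,280)])):
    p=[onz(im,*q,.0135) for q in pts]; print('mandrel',p,np.linalg.norm(p[0]-p[1]),(p[0]+p[1])/2)
# saddle floors: brass mask in wrist
hsv=cv2.cvtColor(w['color'],cv2.COLOR_RGB2HSV)
m=cv2.inRange(hsv,(14,130,100),(28,255,255)); m[:,:270]=0;m[:,360:]=0;m[300:]=0
n,l,st,c=cv2.connectedComponentsWithStats(m)
for i in range(1,n):
    if st[i,4]>100: print(st[i],c[i],onz(w,*c[i],.034))
# knob top / stud rough
print('wrist boss',onz(w,313,318,.046))
for im,q in ((s,(298,206)),(d,(349,226))): print('knob top',onz(im,*q,.123))
for im,z in ((s,'s'),(d,'d')):
    h=cv2.cvtColor(im['color'],cv2.COLOR_RGB2HSV); r=cv2.inRange(h,(0,170,90),(6,255,255))|cv2.inRange(h,(175,170,90),(180,255,255))
    n,l,st,c=cv2.connectedComponentsWithStats(r)
    for i in range(1,n):
        if st[i,4]>8 and 270<c[i][0]<340 and 215<c[i][1]<250: print('stud',st[i],c[i],ray(im,*c[i]))
```

```text
mandrel [array([ 0.4379, -0.2791,  0.0135]), array([ 0.4546, -0.4176,  0.0135])] 0.1395030016933718 [ 0.4463 -0.3484  0.0135]
mandrel [array([ 0.429 , -0.4098,  0.0135]), array([ 0.4544, -0.2843,  0.0135])] 0.12810066667972017 [ 0.4417 -0.347   0.0135]
[295 141  33  17 531] [311.0734 149.452 ] [0.5426 0.0716 0.034 ]
[297 229  32  15 465] [312.1333 235.9763] [ 0.5434 -0.018   0.034 ]
wrist boss [ 0.5443 -0.1095  0.046 ]
knob top [ 0.5735 -0.118   0.123 ]
knob top [ 0.5943 -0.1129  0.123 ]
stud [269 219  12   6  40] [274.9   220.825] (array([ 0.0854, -0.7614,  0.422 ]), array([ 0.5209,  0.7672, -0.3743]))
stud [286 227   4   9  29] [287.2414 231.069 ] (array([ 0.0854, -0.7614,  0.422 ]), array([ 0.5362,  0.746 , -0.3949]))
```

Run:
```python
from h import *
np.set_printoptions(precision=4,suppress=True)
q=current_tcp_rot()
move_to([0.444,-0.375,0.22],q)
w=snap('wrist','w1.png'); print(current_tcp_pos(),current_t())
g=cv2.cvtColor(w['color'],cv2.COLOR_RGB2HSV)
m=cv2.inRange(g,(0,0,95),(180,40,255)); m[285:]=0
m=cv2.morphologyEx(m,cv2.MORPH_OPEN,np.ones((5,5)))
n,l,st,c=cv2.connectedComponentsWithStats(m)
for i in range(1,n):
    if st[i,4]>300:
        cn=cv2.findContours((l==i).astype('u1'),0,2)[0][0]; print(st[i],c[i],cv2.minAreaRect(cn))
```

```text
[ 0.4446 -0.3741  0.22  ] 1.65
[  51    0  134  150 8658] [113.8088  71.3444] ((112.5, 81.0), (110.90896606445312, 143.55555725097656), 26.56505012512207)
[  0  42  33  22 378] [13.582  53.9868] ((14.037092208862305, 55.98960876464844), (38.1859016418457, 13.781787872314453), 29.357751846313477)
[  0  71  27  48 957] [10.6583 92.4775] ((12.999998092651367, 94.49998474121094), (25.999996185302734, 46.99999237060547), 0.0)
[580  95  20  23 368] [589.6304 106.2826] ((589.5, 106.0), (22.0, 19.0), 90.0)
[ 166   98   55   89 3487] [195.0169 143.6673] ((192.03079223632812, 141.74615478515625), (85.08782958984375, 54.45124816894531), 82.87498474121094)
[ 303  121   41  146 3496] [317.7923 188.7855] ((323.0, 193.5), (145.0, 40.0), 90.0)
[   0  133   35  108 1947] [ 12.5455 174.6533] ((6.600003242492676, 185.1999969482422), (25.930675506591797, 108.14988708496094), 18.434947967529297)
[ 463  214  101   71 4448] [516.6558 251.9494] ((513.0, 249.0), (70.0, 100.0), 90.0)
[ 548  249   92   36 2026] [594.0795 267.4418] ((594.7931518554688, 267.0172424316406), (92.19225311279297, 30.35543441772461), 7.765166282653809)
[430 255  35  21 360] [447.5167 265.7194] ((447.89910888671875, 266.16973876953125), (11.446125030517578, 38.94391632080078), 61.69924545288086)
```

View pics/w1.png

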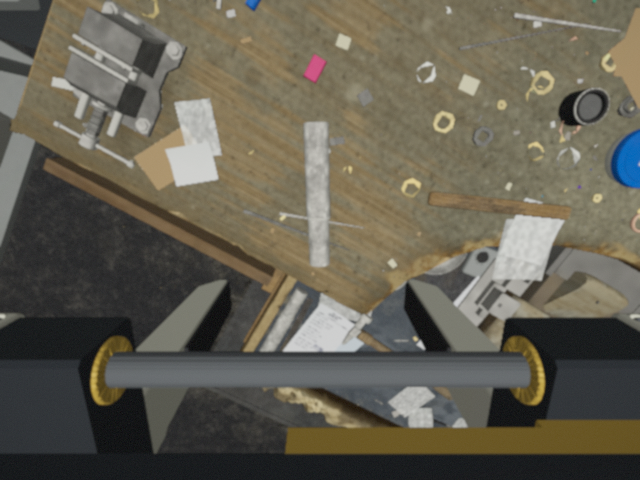

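Run:
```python
from h import *
np.set_printoptions(precision=4,suppress=True)
w=load('w1')
a,b=onz(w,316,122,.0135),onz(w,319.5,266.5,.0135)
print(a,b,np.linalg.norm(a-b),(a+b)/2)
c=(a+b)/2
R=current_tcp_rot()
move_to([c[0],c[1],.10],R)
print(move_straight([c[0],c[1],.005],speed=.08,until_force=8),current_tcp_pos())
print(grip(0.0),current_grip_width(),current_contact_force())
move_straight([c[0],c[1],.10],speed=.1)
print(current_grip_width(),current_contact_force(),current_torque(),current_tcp_pos(),current_t())
s=snap('side','s2.png'); w=snap('wrist','w2.png')
big=np.vstack([w['color'][80:300,150:490],cv2.resize(s['color'][170:320,100:300],(340,255))])
cv2.imwrite('pics/c2.png',big[:,:,::-1])
```

```text
[ 0.4422 -0.2754  0.0135] [ 0.4465 -0.4353  0.0135] 0.1599710568485621 [ 0.4444 -0.3553  0.0135]
False [ 0.4446 -0.3556  0.0055]
False 0.0269931879629909 [-0.0007  0.0805 -0.138 ]
0.026661161431897593 [-0.4727  0.8048 -3.5617] [-0.0229  0.0396 -0.0379] [ 0.444  -0.355   0.0993] 5.6917
```

View pics/c2.png

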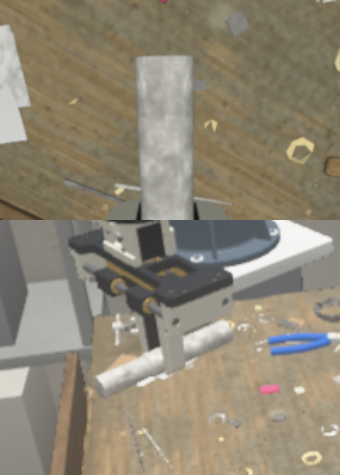

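Run:
```python
from h import *
np.set_printoptions(precision=4,suppress=True)
p=current_tcp_pos(); R=current_tcp_rot()
move_straight([p[0],p[1],.22],speed=.25)
move_to([0.543,0.0268,.22],R)
move_straight([0.543,0.0268,.085],speed=.15)
w=snap('wrist','w3.png'); s=snap('scene','s3.png'); print(current_tcp_pos(),current_t(),current_contact_force())
big=np.hstack([w['color'][0:400,120:520],cv2.resize(s['color'][170:300,190:320],(400,400))])
cv2.imwrite('pics/c3.png',big[:,:,::-1])
```

```text
[0.5436 0.0267 0.0859] 9.0417 [-0.1454 -0.3787 -3.7739]
```

View pics/c3.png

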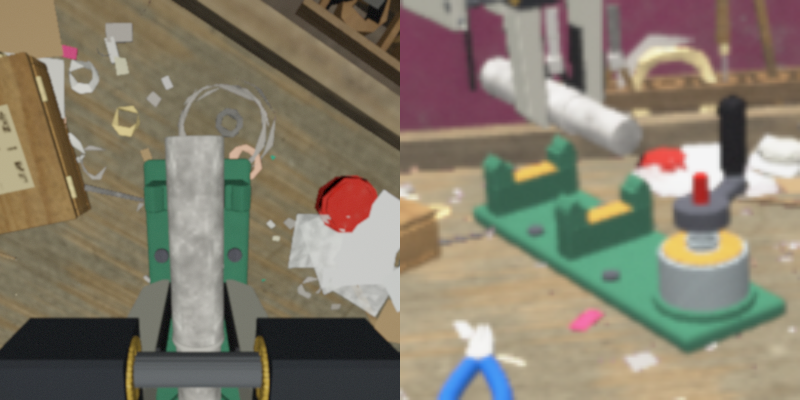

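Run:
```python
from h import *
from scipy.spatial.transform import Rotation as Ro
np.set_printoptions(precision=4,suppress=True)
R=current_tcp_rot()
q=(Ro.from_euler('z',-.018)*Ro.from_quat(np.roll(R,-1))).as_quat(); q=np.roll(q,1)
move_to([0.543,0.0268,.085],q)
print(move_straight([0.543,0.0268,.036],speed=.05,until_force=8),current_tcp_pos(),current_contact_force(),current_torque())
grip(.045); print(current_grip_width(),current_contact_force(),current_tcp_pos())
move_straight([0.543,0.0268,.22],speed=.25)
w=snap('wrist','w4.png'); s=snap('side','s4.png'); print(current_tcp_pos(),current_t())
big=np.hstack([w['color'][80:480,120:520],cv2.resize(s['color'][190:290,300:400],(400,400))])
cv2.imwrite('pics/c4.png',big[:,:,::-1])
```

```text
True [0.5426 0.0268 0.0388] [-1.285   0.6406  3.9168] [-0.0237  0.0592  0.0269]
0.04502762045433174 [-0.1289  0.0711  0.534 ] [0.5417 0.0268 0.0381]
[0.5422 0.0268 0.2183] 11.6667
```

View pics/c4.png

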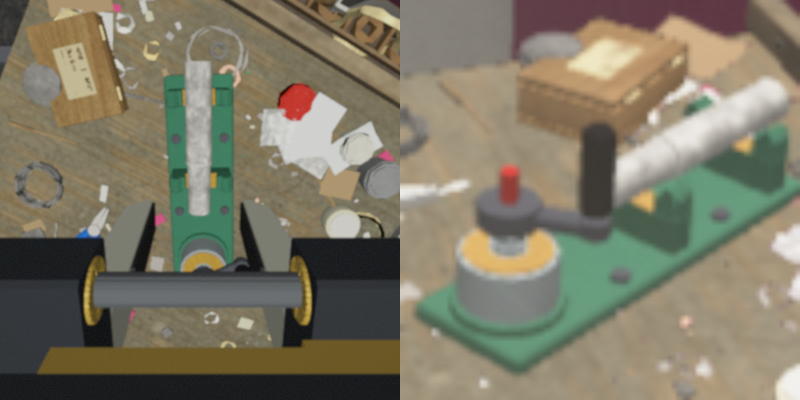

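Run:
```python
from h import *
np.set_printoptions(precision=4,suppress=True)
w,d,s=load('w4'),load('s4'),load('s3')
print('bar ends',onz(w,318,142,.0475),onz(w,319,295,.0475))
R={}
for n,im,box in (('scene',s,(270,190,315,250)),('side',d,(320,210,365,255))):
    x0,y0,x1,y1=box; c=im['color'][y0:y1,x0:x1]; h=cv2.cvtColor(c,cv2.COLOR_RGB2HSV)
    red=(((h[...,0]<8)|(h[...,0]>172))&(h[...,1]>150)&(h[...,2]>80)).astype('u1')
    blk=(c.max(2)<60).astype('u1')
    for k,m in (('red',red),('blk',blk)):
        N,l,st,ce=cv2.connectedComponentsWithStats(m)
        for i in range(1,N):
            if st[i,4]>12: print(n,k,st[i]+[x0,y0,0,0,0],ce[i]+[x0,y0])
```

```text
bar ends [0.5427 0.1056 0.0475] [ 0.5414 -0.0541  0.0475]
scene red [270 218  12   7  61] [275.8689 220.7213]
scene red [286 227   4   9  31] [287.2581 231.3226]
scene blk [294 201   8  26 182] [297.6813 213.2582]
side red [326 232   3   8  24] [327.  235.5]
```

Run:
```python
from h import *
np.set_printoptions(precision=4,suppress=True)
d,s=load('s4'),load('s3')
print('knob',tri([ray(s,297.7,213.8),ray(d,349.75,232.7)]))
print('stud top',tri([ray(s,287.7,227.5),ray(d,327.5,232.5)]))
```

```text
knob (array([ 0.586 , -0.0999,  0.0996]), [np.float64(4.602957750053254e-05), np.float64(4.602957750054801e-05)])
stud top (array([ 0.5459, -0.1216,  0.0913]), [np.float64(0.0012677172728819586), np.float64(0.0012677172728819811)])
```

Run:
```python
from h import *
np.set_printoptions(precision=4,suppress=True)
R=current_tcp_rot()
grip(.036)
k=[.585,-.1005]
move_to([*k,.16],R)
print(move_straight([*k,.093],speed=.1,until_force=6),current_tcp_pos(),current_contact_force())
w=snap('wrist','w5.png')
grip(0); print(current_grip_width(),current_contact_force(),current_torque(),current_tcp_pos(),current_t())
s=snap('scene','s5.png'); d=snap('side','d5.png')
big=np.hstack([cv2.resize(s['color'][150:270,230:350],(400,400)),cv2.resize(d['color'][150:270,280:400],(400,400))])
cv2.imwrite('pics/c5.png',big[:,:,::-1])
```

```text
False [ 0.5854 -0.1004  0.0936] [-0.4577  0.6566 -0.693 ]
0.017362086232626438 [2.5791 1.1689 0.7904] [ 0.1879 -0.4558 -0.0198] [ 0.5855 -0.1005  0.0933] 14.0417
```

View pics/c5.png

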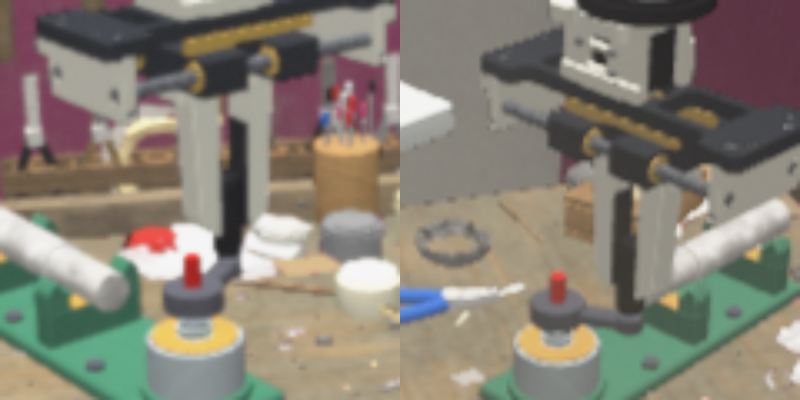

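```bash
cat >> h.py <<'E'
from scipy.spatial.transform import Rotation as Ro
def red(name,box):
    im=get_image(name); x0,y0,x1,y1=box; h=cv2.cvtColor(im['color'][y0:y1,x0:x1],cv2.COLOR_RGB2HSV)
    m=((h[...,0]<8)|(h[...,0]>172))&(h[...,1]>150)&(h[...,2]>80)
    # sub-pixel-ish: weighted redness
    c=im['color'][y0:y1,x0:x1].astype(float); wr=np.clip(c[...,0]-np.maximum(c[...,1],c[...,2])-40,0,None).sum()/100
    return int(m.sum()),round(wr,1)
BS=(281,220,294,240); BD=(320,225,334,243)
def stepto(C,r,a,z=.093,sp=.06):
    move_straight([C[0]+r*np.cos(a),C[1]+r*np.sin(a),z],speed=sp)
    F=np.array(current_contact_force()); e=np.array([np.cos(a),np.sin(a)]); t=np.array([-e[1],e[0]])
    return F[:2]@e,F[:2]@t,F[2]
E
python3 - <<'E'
from h import *
C=np.array([.545,-.1225]); r=.0455; a=.497
print(red('scene',BS),red('side',BD))
for i in range(5):
    a+=.15; f=stepto(C,r,a); print(round(a,3),np.round(f,2),red('scene',BS),red('side',BD),np.round(current_tcp_pos(),4),round(current_t(),2))
    if abs(f[0])>25 or abs(f[1])>10: break
E
```

```text
(34, np.float64(41.6)) (24, np.float64(19.4))
0.647 [ 6.9  -0.17  2.02] (39, np.float64(42.4)) (24, np.float64(19.5)) [ 0.5817 -0.0945  0.0933] 14.6
0.797 [5.03 0.84 2.52] (44, np.float64(46.9)) (24, np.float64(19.6)) [ 0.5771 -0.0893  0.0933] 14.97
0.947 [6.43 0.85 2.03] (59, np.float64(54.6)) (24, np.float64(19.4)) [ 0.5719 -0.0849  0.0933] 15.33
1.097 [7.08 0.66 3.89] (38, np.float64(39.0)) (24, np.float64(19.4)) [ 0.5658 -0.0811  0.0933] 15.7
1.247 [6.33 0.77 3.48] (32, np.float64(36.2)) (24, np.float64(19.5)) [ 0.5594 -0.0785  0.0933] 16.07
```

Run:
```python
from h import *
C=np.array([.545,-.1225]); r=.046; a=1.247
while a<4.1:
    a+=.12; f=stepto(C,r,a); m=red('side',BD); print(round(a,3),np.round(f,2),m,round(current_t(),2))
    if abs(f[0])>25 or abs(f[1])>8 or m[1]<16: break
```

```text
1.367 [4.39 1.6  4.77] (24, np.float64(19.4)) 16.37
1.487 [4.52 0.53 5.39] (24, np.float64(19.1)) 16.67
1.607 [3.93 0.94 6.23] (24, np.float64(19.2)) 16.97
1.727 [3.91 0.21 6.04] (24, np.float64(19.6)) 17.27
1.847 [3.95 1.27 7.13] (24, np.float64(19.4)) 17.57
1.967 [2.11 1.17 6.51] (24, np.float64(19.3)) 17.87
2.087 [2.13 1.01 6.04] (24, np.float64(19.5)) 18.17
2.207 [1.21 1.08 5.44] (15, np.float64(14.8)) 18.47
```

Run:
```python
from h import *
C=np.array([.545,-.1225]); r=.046; a=2.207; end=-4.18
n=32
for i,b in enumerate(np.linspace(a,end,n+1)[1:]):
    f=stepto(C,r,b)
    if i%4==3 or i>27 or abs(f[1])>6: print(round(b,3),np.round(f,2),red('side',BD),round(current_t(),2))
    if abs(f[0])>30 or abs(f[1])>15: print('BREAK');break
print(current_grip_width(),current_tcp_pos(),current_torque())
s=snap('scene','s6.png'); d=snap('side','d6.png'); snap('wrist','w6.png')
big=np.hstack([cv2.resize(s['color'][150:270,230:350],(400,400)),cv2.resize(d['color'][150:270,280:400],(400,400))])
cv2.imwrite('pics/c6.png',big[:,:,::-1])
```

```text
1.409 [ 5.4  -0.9   6.06] (13, np.float64(13.7)) 19.72
0.61 [ 4.91 -0.05  5.24] (13, np.float64(13.2)) 20.97
-0.188 [ 1.47 -1.39  6.23] (10, np.float64(12.7)) 22.22
-0.986 [-4.7  -0.56 10.07] (0, np.float64(0.0)) 23.47
-1.785 [-11.97   0.46   7.62] (8, np.float64(11.8)) 24.72
-2.583 [-15.57  -0.45  -0.69] (6, np.float64(10.8)) 25.97
-3.382 [-10.28  -1.68   0.08] (8, np.float64(10.0)) 27.22
-3.581 [-8.09 -0.96  1.28] (8, np.float64(9.8)) 27.57
-3.781 [-5.9  -1.01  1.43] (7, np.float64(9.3)) 27.92
-3.98 [-5.54 -2.12  4.42] (6, np.float64(9.5)) 28.27
-4.18 [-2.72 -1.28  6.69] (7, np.float64(9.2)) 28.62
0.017224489965720954 [ 0.52146596 -0.08291487  0.09309313] [-0.37734375 -0.57313048  0.04114235]
```

View pics/c6.png

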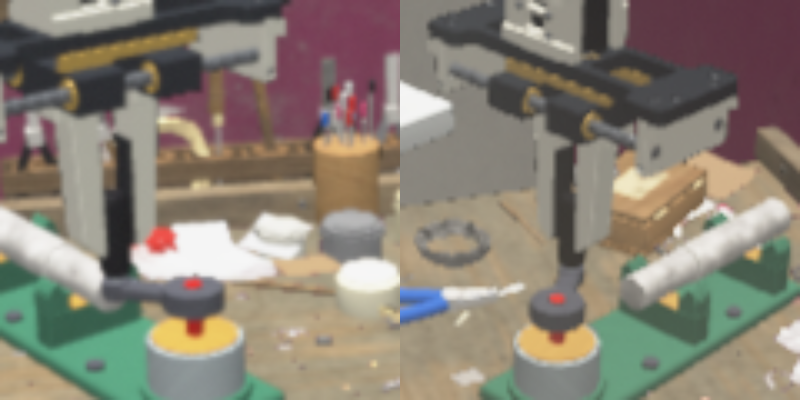

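Run:
```python
from h import *
print(current_grip_width(),np.round(current_contact_force(),2),current_t()); print(sign_off())
```

```text
0.017084297996294448 [ 2.21 -1.51  5.61] 28.7667
the job is handed in; nothing more can be done
None
```

The job is done and handed in at about 28.8 s, with no check failing.

- **Mandrel:** It lies in both notches of the stand and was let go. A look afterwards put its centre at about y = 0.026, against 0.027 for the saddle centre.
- **Backward turn:** I gripped the crank by its knob and turned it back about 1.65 rad. There the visible red of the stud shrank from 24 to 15 pixels, which I took as the screw dropping into its thread.
- **Forward turn:** From there I turned it forward to about 6.33 rad past the estimated drop point, which is known to about 0.06 rad. That is about one full turn.
- **Last pictures:** The stud stands only slightly above the hub, consistent with 2 mm, and the mandrel is still seated.
- **At hand-in:** The knob was still gripped (fingers 17 mm apart) and the force on the tool was about 6 N.

While turning, the sideways force reached about 16 N at the checked steps because my estimate of the crank's centre was slightly off. The limits are 40 N for the arm or gripper body and 120 N at the wrist. I measured the mandrel as about 160 mm long, against the 156 mm given. I planned no move near the loupe, pliers, pot or brush, but I did not re-measure their positions.

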